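Shut a parts carton in the sprung hold-down bay and bolt it

ROBOT

A 6-joint arm with a two-finger parallel gripper is mounted at the origin on the work surface. World frame = base frame: x ahead of the robot, y to its left, z up, the work surface at z = 0. Lengths are in m, angles in rad, forces in N, time in s.
With the tool pointing down it reaches from about 0.25 to 0.8 m from the base axis. Payload 8.5 kg.
Tool frame: the origin (TCP) lies midway between the tips of the shut fingers; the grasp point (between the pads) lies 19 mm behind it (ctrl.grip_depth is the distance from the TCP to the grasp point, in m); z points along the fingers, y is the line along which they close (so a half turn about z gives the same grasp; the last joint's range is limited). The gripper opens to 85 mm and grips with 20 to 120 N. Pads are 22 mm wide; open, the fingers measure 114 mm over their backs; the gripper's body (76 mm by 85 mm) begins 54 mm behind the grasp point. The pads swing forward as they close: fully open they stand 13 mm farther back than shut.
Start: joints at [1.233, 0.238, -0.013, 1.319, 0, 1.571], TCP at [0.174, 0.495, 0.231] pointing down, gripper open.
Joint ranges: [-2.66, 2.66], [-1.03, 1.9], [-1.14, 1.46], [-1.82, 2.27], [-1.45, 1.34], [-3.14, 3.14]. Speed limits (rad/s): [2.22, 2.22, 2.79, 3.14, 3.14, 3.14].

INTERFACE

Orientations are given as a 3x3 rotation matrix whose columns are the frame's x, y, z axes.
In Python, from bench import ctrl gives the robot as it stands.
- The arm moves only by the shell command python3 -m jog 'ROWS'. ROWS is JSON, a list of rows, each a list of 7 numbers: the turn, a rotation vector about the world's x, y, z in rad, then the shift along the world's x, y, z in m, then the opening, from 0 (shut) to 1 (fully open). A call has 1 to 12 rows; each row shifts and turns the commanded pose from where the row before left it; what a row does not reach is not made up. A row lasts 1/12 s, in which the tool goes at most 41.7 mm and 7.16 degrees, less where a joint would pass 70% of its speed; a pose out of reach is approached as far as the arm can. A call is refused whole if a number of a shift passes 0.0417 or a number of a turn 0.125, either way. A call with a gripper value outside its range is refused whole. The fingers move at their own pace and stop on an object; the grip force is fixed at half the most. Time passes only in rows, so rows that do not move let the fingers close. It gives the time, the measured TCP pose, the force, the opening and the grip force at its end, in the units of the state.
- ctrl.get_state(): the state, without advancing time (a new reading comes with each control period).
- ctrl.read_camera(name): name is "side" or "top"; returns a dict with "image" (400x640x3 uint8, red, green, blue), "camera_matrix" (3x3 intrinsics, pixels), "D" ([k1, k2, p1, p2, k3] as OpenCV has them; the pictures are not rectified), "R" (3x3) and "t" (3): a world point X has camera coordinates R X + t. Camera axes: x right, y down, z forward; pixel columns grow to the right and rows downward; lengths in m; the calibration is good to about 2 mm. A picture is of the moment at which its call begins. There is no depth.
- ctrl.job_done(): hands the job in; it is judged then, once.
The state is a dict: "time_s": time; "joint_pos": joint angles; "joint_velocities": joint speeds; "joint_torque": joint torques, N m; "eef_pos": TCP position; "orientation": TCP orientation; "wrist_force": force on the tool from outside, world axes, zero at the start; "torque": the same for the moment, N m; "gripper_width": finger opening in m; "grasp_force": force on a finger pad.
Only numpy, scipy, OpenCV 4.12 (cv2) and the standard library are available. Lean on these libraries where they do the work, as an engineer would, in place of code of your own. Each camera call takes 0.05 s, during which the arm holds its last target. There are 200 camera calls.

TASK

Push the brown carton all the way into the bay, against its back wall. Then press the sprung lid fully shut and, while still keeping it down, slide the bolt on the lid all the way across so that its rod goes under the keeper and the lid stays shut by itself when you let go. Leave the oil filter, the bearing ring and the small box where they are.

Things in the scene. Friction and masses are not known exactly. Their poses are not given: they have to be found in the camera images.
- bay: Blue steel bay fixed to the counter. Origin on the counter; x points from its open front to its back wall, y to its left, z up. Base plate 4 mm thick, x = -175 to 95 mm, 150 mm wide. Side walls: inner faces at y = +-60 mm, x = -80 to 90 mm, up to z = 77 mm. Back wall's inner face: x = 85 mm. The lid's hinge line runs along y at x = 90, z = 85 mm.
- keeper (a point): Middle of the underside of the keeper, a fixed steel bridge on the bay's left side: x = -50, y = 81, z = 106 mm in the bay's frame; 66 mm long (x), 22 mm wide (y), 12 mm thick. With the lid shut, the bolt's rod slides in beneath it along y.
- lid (a joint): Lid angle (rad): 0 = shut, level, on its stop; 1.0 = open (start), front edge raised. Hinged at the bay's back; springs throw it open: about 4 N down at lid_press holds it shut. The bolt enters the keeper only below 0.05; bolted, the lid springs back to at most about 0.05. The lid is an aluminium grille, hinge line to front edge 190 mm, 132 mm wide; its front 60 mm is solid plate.
- lid_press (a point): A good place to press, on top of the lid's front plate: 170 mm from the hinge line, 3 mm above the hinge's plane, 42 mm right (-y) of the lid's middle. A clear flat lane, 20 mm either side of it front to back, runs from here along y to the bolt's knob. Moves and turns with the lid: z square to the plate, y as the bay's y.
- bolt (a joint): Travel (m) of the slide bolt on the lid, to the lid's left (+y). 0 = drawn back, 0.030 = fully shot (rod end 17 mm in under the keeper, which it meets at 0.013). Starts within 6 mm of drawn back; moves with about 2 N and stays where it is left.
- bolt_knob (a point): Top centre of the bolt's knob, an upright steel bar 12 mm thick (y), 44 mm long across the lane, 33 mm high over the plate. At bolt 0 it is 10 mm right (-y) of the lid's middle; push its right face to the left. The bolt's rod, 10 mm thick, lies 140 mm from the hinge line, 10 mm above the hinge's plane.
- carton_center (a point): Centre of the brown carton, 150 mm long (x), 84 wide (y), 60 high, 0.3 to 0.65 kg. It stands on the base plate, partly out of the open front. Home, against the back wall, its centre is at x = 10 mm in the bay's frame. If it stands out more than 20 mm, the lip hanging 34 mm below the lid's front edge lands on it.
- filter: White oil filter can with a black rubber ring on top, 76 mm across, 88 mm high, standing beside the bay; origin at its underside. Bystander.
- race: Steel bearing ring lying flat, 80 mm across, 22 mm high; origin at its underside. Bystander.
- small_box: Small white and red parts box, 100 x 65 x 45 mm; origin at its underside. Bystander.
Not all that is in view belongs to the job. Of the things that look like the part that bears carton_center, the largest one is meant.

How it is judged:
By the outcome, as a careful person would: the job done as asked, in the order asked, and still so for the second after the job is handed in, with the robot touching nothing.
It also fails if it takes over 54 s, if anything falls off the work surface, if the arm or the gripper's body presses on something with over 40 N, if the wrist force passes 120 N, or if a joint passes its speed limit or range.

## Working session

There is one attempt and no reset: what is moved stays moved. The work goes in short steps, Python scripts to look and compute and a shell command to move; the robot and the scene stay as the last step left them, time stands still between calls to the robot, and variables do not carry over. Pictures are saved under pics/ and viewed, at most 10 in all, crops included, and the job is handed in when it is done.

```bash
mkdir -p pics; ls; python3 - <<'E'
from bench import ctrl
import cv2,numpy as np
for n in("top","side"):
    c=ctrl.read_camera(n); cv2.imwrite(f"pics/{n}0.png",c["image"][:,:,::-1])
    print(n,c["camera_matrix"].round(1).tolist(),c["D"],np.round(c["R"],3).tolist(),np.round(c["t"],3), (-c["R"].T@c["t"]).round(3))
E
```

```text
pics
top [[467.7, 0.0, 317.2], [0.0, 467.7, 197.8], [0.0, 0.0, 1.0]] [-0.05758272  0.          0.          0.          0.        ] [[0.027, -0.999, 0.02], [-0.99, -0.029, -0.14], [0.141, -0.016, -0.99]] [-0.007  0.645  1.199] [0.47  0.031 1.278]
side [[393.1, 0.0, 314.2], [0.0, 393.1, 193.5], [0.0, 0.0, 1.0]] [-0.02571632  0.          0.          0.          0.        ] [[0.972, -0.234, -0.018], [-0.19, -0.736, -0.65], [0.139, 0.636, -0.759]] [-0.601  0.191  0.763] [ 0.515 -0.485  0.693]
```

View pics/top0.png

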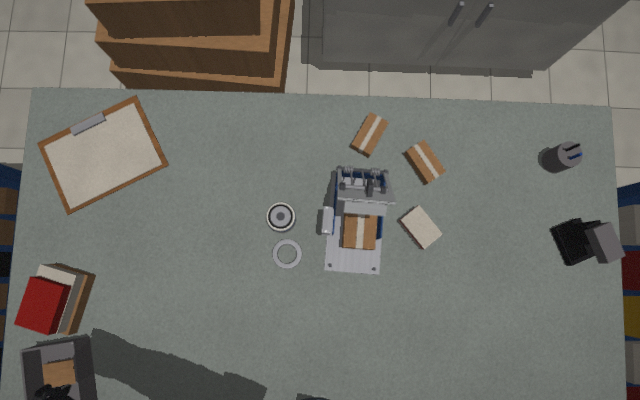

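View pics/side0.png

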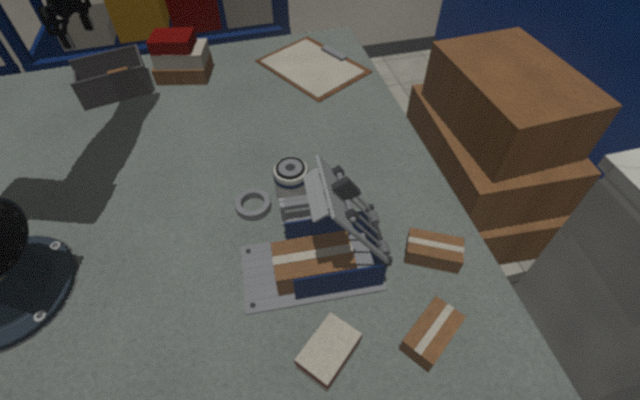

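The candidates for the brown carton in the top view are the one in the bay (360,231), two loose ones at (369,134) and (424,161), and a brown piece in the grey bin at (60,378). I choose the one at (360,231): it stands on the base plate and is the largest. I'll check it in close crops.

```bash
python3 - <<'E'
import cv2
a=cv2.imread("pics/top0.png")[155:285,300:450]; cv2.imwrite("pics/top0c.png",cv2.resize(a,None,fx=4.6,fy=4.6,interpolation=cv2.INTER_CUBIC))
a=cv2.imread("pics/side0.png")[145:315,225:405]; cv2.imwrite("pics/side0c.png",cv2.resize(a,None,fx=3.5,fy=3.5,interpolation=cv2.INTER_CUBIC))
E
```

```text
(no output)
```

View pics/top0c.png

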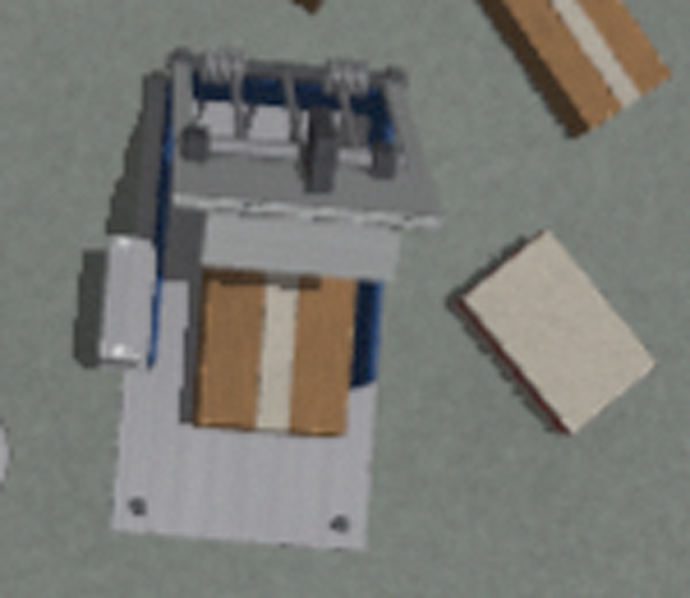

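View pics/side0c.png

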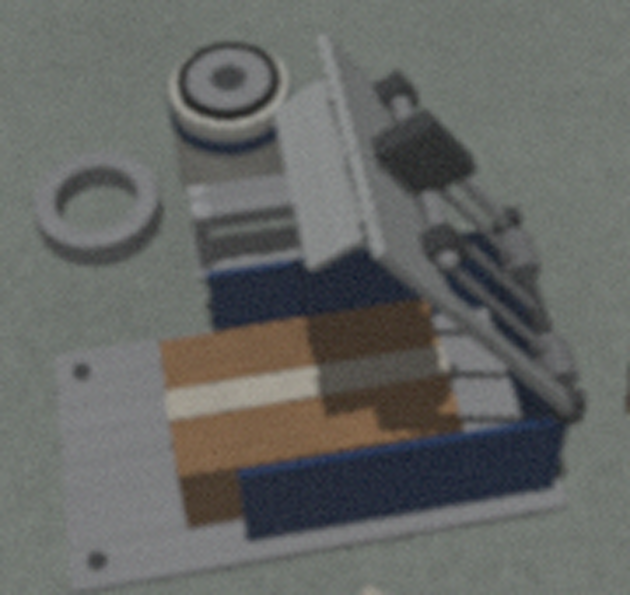

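The top crop shows the carton with its front top corners at (197,427) and (345,436), the plate's front corners at (113,530) and (365,549), and the keeper as the grey bar at (128,300). The side crop confirms that the carton in the bay is the largest and stands well out of the front. The lid is open.

```bash
cat > h.py <<'E'
import numpy as np,cv2
from scipy.optimize import least_squares
from bench import ctrl
def proj(c,P):
    return cv2.projectPoints(np.asarray(P,float).reshape(-1,3),cv2.Rodrigues(np.array(c["R"]))[0],np.array(c["t"]),np.array(c["camera_matrix"]),np.array(c["D"]))[0][:,0]
def pose(p,L):
    c,s=np.cos(p[2]),np.sin(p[2]);L=np.asarray(L,float)
    return np.c_[p[0]+c*L[:,0]-s*L[:,1],p[1]+s*L[:,0]+c*L[:,1],L[:,2]]
def fit(obs,p0):  # obs: list of (cam, local pts, pixels)
    f=lambda p:np.concatenate([(proj(c,pose(p,L))-np.array(px)).ravel() for c,L,px in obs])
    r=least_squares(f,p0,loss="soft_l1"); return r.x,r.fun.reshape(-1,2)
T=lambda a:np.array(a)/4.6+[300,155]
S=lambda a:np.array(a)/3.5+[225,145]
E
python3 - <<'E'
from h import *
t=ctrl.read_camera("top");s=ctrl.read_camera("side")
b,r=fit([(t,[[-.175,.075,.004],[-.175,-.075,.004],[-.083,.092,.118],[-.083,.07,.118],[-.017,.092,.118],[-.017,.07,.118]],
 T([(113,530),(365,549),(101,357),(148,363),(108,237),(155,240)])),
 (s,[[-.175,.075,.004],[-.175,-.075,.004],[.095,-.075,.004]],S([(57,355),(75,590),(565,488)]))],[.5,-.05,0])
print("bay",b.round(4),r.round(1).tolist())
c,r=fit([(t,[[-.075,.042,.064],[-.075,-.042,.064]],T([(197,427),(345,436)])),
 (s,[[-.075,.042,.064],[-.075,-.042,.064],[-.075,-.042,.004],[.075,-.042,.064]],S([(162,342),(182,473),(190,525),(462,430)]))],b)
R=np.array([[np.cos(b[2]),np.sin(b[2])],[-np.sin(b[2]),np.cos(b[2])]])
print("carton",c.round(4),r.round(1).tolist(),"in bay",R@(c-b)[:2],c[2]-b[2])
for n,L in dict(keeper=[-.05,.081,.106],press=[.09-.17,-.042,.088],front=[-.19+.09,0,.085],knob=[.09-.17,-.01,.118],cfront=[-.075,0,.035]).items():
    print(n,pose(b,[L])[0].round(4))
st=ctrl.get_state();print({k:np.round(v,3).tolist() for k,v in st.items()})
E
```

```text
bay [ 0.6276 -0.0952 -0.037 ] [[-0.3, -0.4], [0.2, -1.0], [-0.7, -0.0], [-2.0, -0.7], [-0.5, -0.3], [-2.0, -0.3], [-2.0, 1.1], [-0.8, 1.8], [0.5, 3.0]]
carton [ 0.5929 -0.1039 -0.0627] [[-0.4, -2.6], [-0.3, -1.7], [-0.5, -0.6], [-1.4, 1.0], [-0.7, 1.3], [1.0, -0.4]] in bay [-0.03439289 -0.00997949] -0.02571024635660947
keeper [ 0.5807 -0.0124  0.106 ]
press [ 0.5461 -0.1342  0.088 ]
front [ 0.5277 -0.0915  0.085 ]
knob [ 0.5473 -0.1023  0.118 ]
cfront [ 0.5527 -0.0924  0.035 ]
{'time_s': 0.2, 'joint_pos': [1.233, 0.239, -0.014, 1.319, 0.0, 1.571], 'joint_velocities': [0.0, -0.002, 0.001, 0.0, 0.001, 0.0], 'joint_torque': [-0.0, -53.86, 34.636, 0.014, -0.0, -0.0], 'eef_pos': [0.174, 0.495, 0.231], 'orientation': [[-0.943, 0.331, -0.0], [0.331, 0.943, -0.001], [0.0, -0.001, -1.0]], 'wrist_force': [-0.148, -0.058, 0.003], 'torque': [0.006, 0.042, -0.006], 'grasp_force': 0.0, 'gripper_width': 0.085}
```

```bash
python3 -m jog '[[0,0,0.018,0.0145,-0.0335,0,0],[0,0,0.018,0.0145,-0.0335,0,0],[0,0,0.018,0.0145,-0.0335,0,0],[0,0,0.018,0.0145,-0.0335,0,0],[0,0,0.018,0.0145,-0.0335,0,0],[0,0,0.018,0.0145,-0.0335,0,0],[0,0,0.018,0.0145,-0.0335,0,0],[0,0,0.018,0.0145,-0.0335,0,0],[0,0,0.018,0.0145,-0.0335,0,0],[0,0,0.018,0.0145,-0.0335,0,0],[0,0,0.018,0.0145,-0.0335,0,0],[0,0,0.018,0.0145,-0.0335,0,0]]'; python3 -c "
from bench import ctrl;print(ctrl.get_state()['joint_pos'])"
```

```text
time_s: 1.2
eef_pos: [0.3482, 0.0915, 0.2314]
orientation: [[-0.993, 0.12, 0.001], [0.12, 0.993, 0.0], [-0.001, 0.0, -1.0]]
wrist_force: [0.6, 0.9, -0.3]
gripper_width: -0.0001
grasp_force: 0.0
[ 2.57129200e-01 -4.71491033e-02 -3.38390236e-01  1.27892867e+00
 -5.36062738e-05  3.77839293e-01]
```

```bash
python3 -m jog '[[0,0,0.014,0.012,-0.031,0,0],[0,0,0.014,0.012,-0.031,0,0],[0,0,0.014,0.012,-0.031,0,0],[0,0,0.014,0.012,-0.031,0,0],[0,0,0.014,0.012,-0.031,0,0],[0,0,0.014,0.012,-0.031,0,0],[-0.004,-0.117,0,0,0,-0.01,0],[-0.004,-0.117,0,0,0,-0.01,0],[-0.004,-0.117,0,0,0,-0.01,0],[-0.004,-0.117,0,0,0,-0.01,0],[-0.004,-0.117,0,0,0,-0.01,0],[-0.004,-0.117,0,0,0,-0.01,0]]'; python3 -c "
from bench import ctrl;print(ctrl.get_state()['joint_pos'])"
```

```text
time_s: 2.2
eef_pos: [0.4194, -0.0925, 0.1726]
orientation: [[-0.772, 0.037, 0.635], [0.03, 0.999, -0.022], [-0.635, 0.002, -0.772]]
wrist_force: [1.7, 0.5, -1.6]
gripper_width: -0.0003
grasp_force: 0.0
[-0.36476629 -0.30999244 -0.96405617  0.25527257  0.20739782 -0.25555611]
```

```bash
python3 -m jog '[[0,0,0,0.006,-0.001,-0.0245,0],[0,0,0,0.006,-0.001,-0.0245,0],[0,0,0,0.006,-0.001,-0.0245,0],[0,0,0,0.006,-0.001,-0.0245,0],[0,0,0,0.006,0,-0.0245,0],[0,0,0,0.006,0,-0.0245,0],[0,0,0,0.015,-0.0005,0,0],[0,0,0,0.01,-0.0005,0,0],[0,0,0,0,0,0,0]]'; python3 - <<'E'
from h import *
print(ctrl.get_state()['joint_pos'])
c=ctrl.read_camera("side");cv2.imwrite("pics/s1.png",cv2.resize(c["image"][120:320,180:420,::-1],None,fx=3,fy=3,interpolation=2))
E
```

```text
time_s: 2.95
eef_pos: [0.4955, -0.1038, 0.0391]
orientation: [[-0.788, 0.033, 0.615], [0.03, 0.999, -0.015], [-0.615, 0.007, -0.789]]
wrist_force: [0.6, 0.0, 0.3]
gripper_width: -0.0002
grasp_force: 0.0
[-0.31298049  0.15898068 -1.09100052 -0.32112785  0.17610777 -0.21871776]
```

View pics/s1.png

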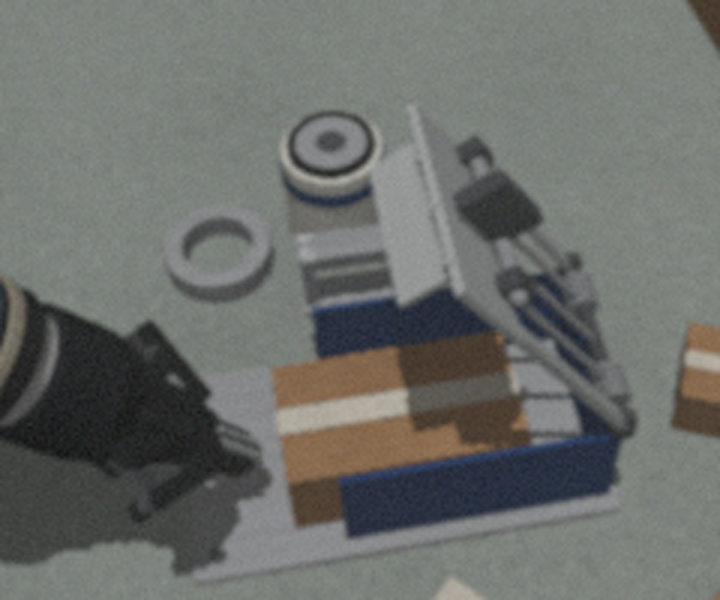

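The side view shows the finger tips at (255,460), about 15 mm in front of the carton's front face at (280,440) and in line with its tape. The lid is clear.

```bash
python3 -m jog '[[0,0,0,0.004,0.0015,-0.006,0],[0,0,0,0.006,0,-0.006,0],[0,0,0,0.006,0,0,0],[0,0,0,0.006,-0.0002,0,0],[0,0,0,0.006,-0.0002,0,0],[0,0,0,0.006,-0.0002,0,0],[0,0,0,0.006,-0.0002,0,0],[0,0,0,0.005,-0.0002,0,0]]'; python3 -m jog '[[0,0,0,0.004,-0.0002,0,0],[0,0,0,0.004,-0.0002,0,0]]'
```

```text
time_s: 3.67
eef_pos: [0.5389, -0.1031, 0.0269]
orientation: [[-0.789, 0.034, 0.614], [0.031, 0.999, -0.015], [-0.614, 0.007, -0.789]]
wrist_force: [-2.2, -0.0, -0.6]
gripper_width: 0.0001
grasp_force: 1.3
time_s: 3.83
eef_pos: [0.5467, -0.1034, 0.0268]
orientation: [[-0.789, 0.034, 0.614], [0.031, 0.999, -0.015], [-0.614, 0.007, -0.789]]
wrist_force: [-5.3, 0.2, 2.1]
gripper_width: 0.0003
grasp_force: 2.5
```

```bash
for i in 1 2 3; do :; done; python3 -m jog '[[0,0,0,0.003,-0.0001,0,0],[0,0,0,0.003,-0.0001,0,0]]'|grep -E 'eef|wrist'; python3 -m jog '[[0,0,0,0.002,-0.0001,0,0],[0,0,0,0.002,-0.0001,0,0]]'|grep -E 'eef|wrist'
```

```text
eef_pos: [0.5525, -0.1036, 0.0268]
wrist_force: [-5.8, -0.1, 3.5]
eef_pos: [0.5539, -0.1035, 0.0254]
wrist_force: [-28.1, -0.6, 20.8]
```

```bash
python3 - <<'E'
from h import *
c=ctrl.read_camera("side");cv2.imwrite("pics/s2.png",cv2.resize(c["image"][120:320,180:420,::-1],None,fx=3,fy=3,interpolation=2))
E
```

```text
(no output)
```

View pics/s2.png

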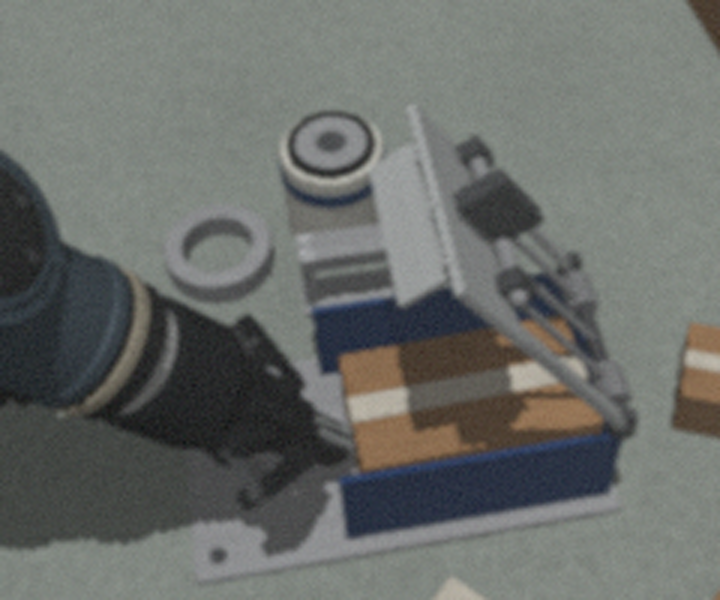

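The side view shows the carton's front edge, from (342,355) to (360,470), level with the side wall ends, and its rear under the lid. The force jumped at x=0.554, where home is expected (0.5547), so the carton is against the back wall. Next I back off, stand the tool upright and plan the lid arc.

```bash
python3 -m jog '[[0,0,0,-0.012,0,0.001,0],[0,0,0,-0.02,0.0005,0.005,0],[0,0,0,-0.015,0.0005,0.035,0],[0,0,0,-0.01,0,0.038,0],[0,0,0,-0.01,0,0.038,0],[0,0.1,0,0,0,0.038,0],[0.002,0.11,0,0,0,0.038,0],[0.002,0.11,0,0,0,0.038,0],[0.002,0.11,0,0,0,0.038,0],[0.002,0.11,0,0,0,0.02,0],[0.002,0.11,0,0,0,0.015,0],[0,0,0,0,0,0,0]]'; python3 - <<'E'
from h import *
print(ctrl.get_state()['joint_pos'].round(2) if hasattr(ctrl.get_state()['joint_pos'],'round') else ctrl.get_state()['joint_pos'])
b=[.6276,-.0952,-.037]
W=[[.022,-.042,.31],[.022,-.042,.242]]
for a in [1,.85,.7,.55,.4,.25,.12,.05,0]:
    W.append([.09-.176*np.cos(a)+.003*np.sin(a)+.011,-.042,.085+.176*np.sin(a)+.003*np.cos(a)])
P=pose(b,W);print(np.c_[P,np.r_[[[0,0,0]],np.diff(P,axis=0)]].round(4))
E
```

```text
time_s: 5.22
eef_pos: [0.4989, -0.105, 0.2786]
orientation: [[-0.987, 0.036, 0.158], [0.035, 0.999, -0.007], [-0.158, -0.001, -0.987]]
wrist_force: [0.7, 0.1, 0.2]
gripper_width: 0.0003
grasp_force: 0.0
[-0.22  0.08 -0.1   1.23  0.03 -0.19]
[[ 6.480e-01 -1.380e-01  3.100e-01  0.000e+00  0.000e+00  0.000e+00]
 [ 6.480e-01 -1.380e-01  2.420e-01  0.000e+00  0.000e+00 -6.800e-02]
 [ 6.345e-01 -1.375e-01  2.347e-01 -1.360e-02  5.000e-04 -7.300e-03]
 [ 6.132e-01 -1.367e-01  2.192e-01 -2.130e-02  8.000e-04 -1.550e-02]
 [ 5.944e-01 -1.360e-01  2.007e-01 -1.880e-02  7.000e-04 -1.850e-02]
 [ 5.786e-01 -1.354e-01  1.796e-01 -1.580e-02  6.000e-04 -2.110e-02]
 [ 5.661e-01 -1.350e-01  1.563e-01 -1.250e-02  5.000e-04 -2.320e-02]
 [ 5.573e-01 -1.346e-01  1.314e-01 -8.800e-03  3.000e-04 -2.490e-02]
 [ 5.527e-01 -1.345e-01  1.090e-01 -4.600e-03  2.000e-04 -2.240e-02]
 [ 5.515e-01 -1.344e-01  9.680e-02 -1.300e-03  0.000e+00 -1.230e-02]
 [ 5.511e-01 -1.344e-01  8.800e-02 -4.000e-04  0.000e+00 -8.800e-03]]
```

```bash
python3 -m jog '[[0.003,0.08,0,0,0,0.02,0],[0.003,0.08,0,0,0,0.02,0],[0,0,0,0.03,-0.0066,0,0],[0,0,0,0.03,-0.0066,0,0],[0,0,0,0.03,-0.0066,0,0],[0,0,0,0.03,-0.0066,0,0],[0,0,0,0.03,-0.0066,0,0],[0,0,0,0,0,0,0],[0,0,0,0,0,-0.035,0],[0,0,0,0,0,-0.035,0],[0,0,0,0,0,0,0]]'; python3 - <<'E'
from h import *
print(np.round(ctrl.get_state()['joint_pos'],2))
c=ctrl.read_camera("side");cv2.imwrite("pics/s3.png",cv2.resize(c["image"][80:280,220:460,::-1],None,fx=3,fy=3,interpolation=2))
E
```

```text
time_s: 6.13
eef_pos: [0.6411, -0.1367, 0.2365]
orientation: [[-0.999, 0.037, -0.011], [0.037, 0.999, 0.003], [0.011, 0.002, -1.0]]
wrist_force: [-0.4, 0.8, -1.5]
gripper_width: -0.0001
grasp_force: 0.0
[-0.21  0.48  0.36  1.47  0.   -0.17]
```

View pics/s3.png

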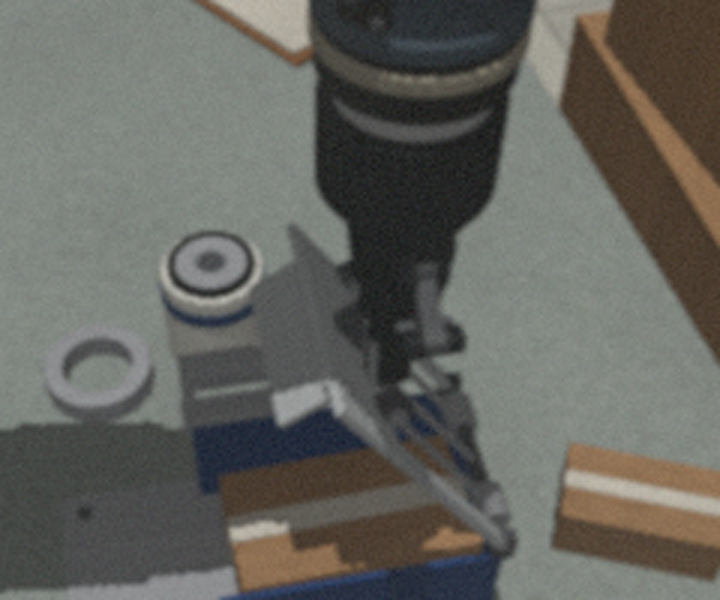

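The side view shows the finger tips at (395,375) above the lid's top face, right of the knob at (350,310), and clear of both. I'll start the arc.

```bash
python3 -m jog '[[0,0,0,-0.0066,0,-0.0018,0],[0,0,0,-0.0107,0.0004,-0.0078,0],[0,0,0,-0.0107,0.0004,-0.0078,0],[0,0,0,-0.0094,0.0004,-0.0093,0],[0,0,0,-0.0094,0.0004,-0.0093,0]]'
```

```text
time_s: 6.6
eef_pos: [0.5992, -0.1362, 0.2123]
orientation: [[-0.999, 0.037, 0.007], [0.037, 0.999, -0.002], [-0.007, -0.001, -1.0]]
wrist_force: [-0.0, -0.7, 1.4]
gripper_width: 0.0003
grasp_force: 0.7
```

```bash
python3 -m jog '[[0,0,0,-0.0079,0.0003,-0.0106,0],[0,0,0,-0.0079,0.0003,-0.0106,0],[0,0,0,-0.0063,0.0002,-0.0116,0],[0,0,0,-0.0063,0.0002,-0.0116,0]]'
```

```text
time_s: 6.93
eef_pos: [0.5712, -0.1353, 0.1678]
orientation: [[-0.999, 0.037, 0.007], [0.037, 0.999, -0.002], [-0.007, -0.001, -1.0]]
wrist_force: [0.1, 1.3, 2.3]
gripper_width: 0.0001
grasp_force: 1.1
```

```bash
python3 -m jog '[[0,0,0,-0.0044,0.0002,-0.0125,0],[0,0,0,-0.0044,0.0002,-0.0125,0],[0,0,0,-0.0023,0.0001,-0.0112,0],[0,0,0,-0.0023,0.0001,-0.0112,0],[0,0,0,-0.001,0,-0.008,0],[0,0,0,0,0,0,0]]'
```

```text
time_s: 7.43
eef_pos: [0.5561, -0.1346, 0.1101]
orientation: [[-0.999, 0.037, 0.003], [0.037, 0.999, -0.001], [-0.003, -0.001, -1.0]]
wrist_force: [-1.7, -0.2, 3.4]
gripper_width: -0.0001
grasp_force: 1.4
```

```bash
python3 -m jog '[[0,0,0,-0.003,0,-0.006,0],[0,0,0,-0.003,0,-0.006,0],[0,0,0,0,0,-0.004,0],[0,0,0,0,0,0,0]]'; python3 -m jog '[[0,0,0,0,0,-0.003,0],[0,0,0,0,0,0,0]]'
```

```text
time_s: 7.77
eef_pos: [0.5494, -0.1344, 0.0926]
orientation: [[-0.999, 0.037, -0.0], [0.037, 0.999, -0.0], [0.0, -0.0, -1.0]]
wrist_force: [2.7, -0.2, 2.2]
gripper_width: 0.0001
grasp_force: 1.5
time_s: 7.93
eef_pos: [0.5492, -0.1343, 0.0895]
orientation: [[-0.999, 0.037, -0.001], [0.037, 0.999, -0.0], [0.001, -0.0, -1.0]]
wrist_force: [0.8, -0.2, 3.4]
gripper_width: -0.0001
grasp_force: 1.6
```

```bash
python3 -m jog '[[0,0,0,0,0,-0.002,0],[0,0,0,0,0,0,0]]'|grep -E 'eef|wrist'; python3 -m jog '[[0,0,0,0,0,-0.001,0],[0,0,0,0,0,0,0]]'|grep -E 'eef|wrist'
```

```text
eef_pos: [0.5492, -0.1343, 0.0878]
wrist_force: [-0.2, -1.4, 6.4]
eef_pos: [0.5492, -0.1343, 0.0875]
wrist_force: [-2.3, 0.7, 10.8]
```

```bash
python3 -m jog '[[0,0,0,0,0,-0.0005,0],[0,0,0,0.0001,0.004,0,0],[0,0,0,0.0002,0.004,0,0],[0,0,0,0.0001,0.004,0,0],[0,0,0,0,0,0,0]]'|grep -E 'eef|wrist'; python3 -m jog '[[0,0,0,0.0001,0.003,0,0],[0,0,0,0.0001,0.003,0,0],[0,0,0,0,0,0,0]]'|grep -E 'eef|wrist'
```

```text
eef_pos: [0.5505, -0.1232, 0.0875]
wrist_force: [0.1, -5.1, 11.0]
eef_pos: [0.5508, -0.1175, 0.0875]
wrist_force: [-0.5, -5.6, 11.7]
```

```bash
python3 -m jog '[[0,0,0,0.0001,0.003,0,0],[0,0,0,0.0001,0.003,0,0],[0,0,0,0,0,0,0]]'|grep -E 'eef|wrist'; python3 -m jog '[[0,0,0,0.0001,0.003,0,0],[0,0,0,0.0001,0.003,0,0],[0,0,0,0,0,0,0]]'|grep -E 'eef|wrist'; python3 -m jog '[[0,0,0,0.0001,0.002,0,0],[0,0,0,0.0001,0.002,0,0],[0,0,0,0,0,0,0]]'|grep -E 'eef|wrist'
```

```text
eef_pos: [0.5511, -0.1117, 0.0875]
wrist_force: [0.3, -6.9, 11.0]
eef_pos: [0.5514, -0.1057, 0.0875]
wrist_force: [-0.4, -7.0, 10.9]
eef_pos: [0.5516, -0.1019, 0.0875]
wrist_force: [0.3, -8.1, 10.7]
```

```bash
python3 -m jog '[[0,0,0,0.0001,0.002,0,0],[0,0,0,0.0001,0.002,0,0],[0,0,0,0,0,0,0]]'|grep -E 'eef|wrist'; python3 -m jog '[[0,0,0,0.0001,0.002,0,0],[0,0,0,0,0,0,0]]'|grep -E 'eef|wrist'; python3 -m jog '[[0,0,0,0.0001,0.002,0,0],[0,0,0,0,0,0,0]]'|grep -E 'eef|wrist'
```

```text
eef_pos: [0.5518, -0.0979, 0.0875]
wrist_force: [1.0, -7.7, 11.0]
eef_pos: [0.5519, -0.0959, 0.0875]
wrist_force: [1.0, -7.4, 9.9]
eef_pos: [0.552, -0.0939, 0.0875]
wrist_force: [0.1, -7.8, 10.4]
```

```bash
python3 -m jog '[[0,0,0,0.0001,0.002,0,0],[0,0,0,0,0,0,0]]'|grep -E 'eef|wrist'; python3 -m jog '[[0,0,0,0.0001,0.002,0,0],[0,0,0,0,0,0,0]]'|grep -E 'eef|wrist'; python3 - <<'E'
from h import *
c=ctrl.read_camera("side");cv2.imwrite("pics/s4.png",cv2.resize(c["image"][130:280,240:420,::-1],None,fx=4,fy=4,interpolation=2))
E
```

```text
eef_pos: [0.5521, -0.0919, 0.0875]
wrist_force: [0.5, -7.4, 10.0]
eef_pos: [0.5522, -0.0908, 0.0876]
wrist_force: [0.2, -12.9, 9.4]
```

View pics/s4.png

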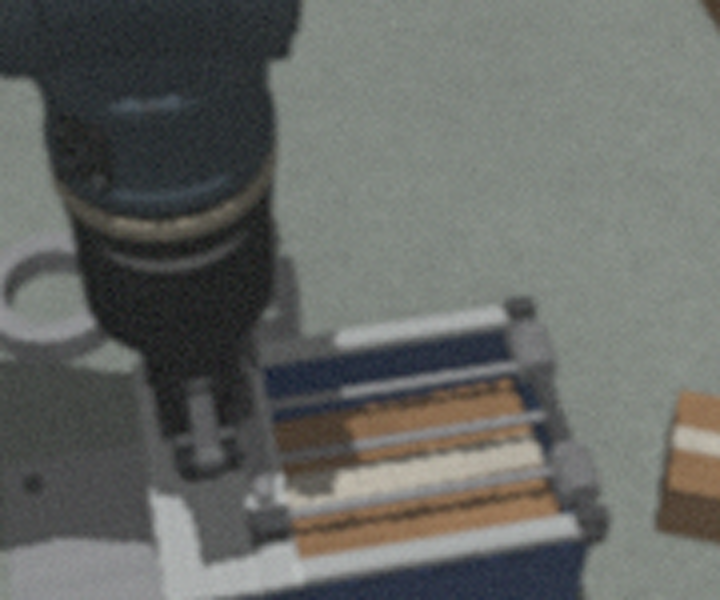

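The side view shows the lid level and shut with the carton under the grille. The fingers are at (205,450) on the front plate, and the gripper hides the knob. The force jump suggests the bolt is at its end stop, so I'll push once more to confirm.

```bash
python3 -m jog '[[0,0,0,0,0.001,0,0],[0,0,0,0,0,0,0]]'|grep -E 'eef|wrist'; python3 -m jog '[[0,0,0,0,-0.002,0,0],[0,0,0,0,-0.003,0,0],[0,0,0,0,0,0,0]]'|grep -E 'eef|wrist'; python3 -m jog '[[0,0,0,0,-0.002,0.003,0],[0,0,0,0,-0.002,0.005,0],[0,0,0,0,0,0,0]]'|grep -E 'eef|wrist'
```

```text
eef_pos: [0.5522, -0.0907, 0.0876]
wrist_force: [0.0, -17.8, 10.8]
eef_pos: [0.5521, -0.0919, 0.0874]
wrist_force: [0.8, 3.2, 12.0]
eef_pos: [0.551, -0.0963, 0.0951]
wrist_force: [0.7, 1.2, 3.2]
```

```bash
python3 -m jog '[[0,0,0,0,-0.001,0.005,0],[0,0,0,0,-0.001,0.01,0],[0,0,0,0,0,0,0]]'|grep -E 'eef|wrist'; python3 -m jog '[[0,0,0,0,0,0.03,0],[0,0,0,0,0,0.04,0],[0,0,0,-0.01,0,0.04,0],[0,0,0,-0.025,0.02,0.02,0],[0,0,0,-0.03,0.02,0,0],[0,0,0,-0.03,0.02,0,0],[0,0,0,-0.03,0.02,0,0],[0,0,0,-0.03,0.02,0,0],[0,0,0,0,0,0,0]]'|grep -E 'time|eef|wrist'
python3 - <<'E'
from h import *
a=[cv2.resize(ctrl.read_camera(n)["image"][v:v+130,u:u+170,::-1],None,fx=2.3*1,fy=2.3,interpolation=2) for n,u,v in(("side",245,180),("top",270,160))]
cv2.imwrite("pics/s5.png",cv2.resize(np.hstack(a),(784,300)))
cv2.imwrite("pics/s5.png",np.vstack([cv2.resize(x,(392*1,299)) for x in a]) if 0 else cv2.hconcat(a))
E
```

```text
eef_pos: [0.5516, -0.0986, 0.1109]
wrist_force: [-0.1, -0.6, 0.7]
time_s: 12.32
eef_pos: [0.3908, 0.0037, 0.2397]
wrist_force: [2.1, -0.5, -0.1]
```

View pics/s5.png

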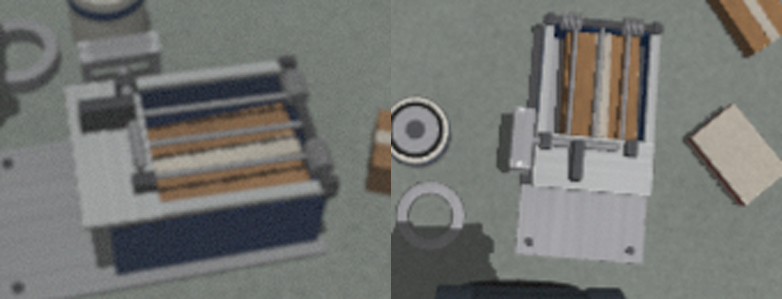

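The last picture shows the lid staying shut by itself. The bolt knob at (577,160) is moved across, the rod runs to the keeper at (520,140), the carton is home under the grille, and the filter, ring and small box have not moved. I'm handing it in.

```bash
python3 -c "
from bench import ctrl;print(ctrl.job_done())"
```

```text
the job is handed in; nothing more can be done
None
```

I pushed the carton against the bay's back wall, pressed the lid shut and slid the bolt across to its end stop; the lid stayed shut by itself, the filter, ring and small box were not moved, and I handed the job in at about 12.4 s (the hand-in returned no verdict).

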